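Show the heavier tomme to the grading camera

ROBOT

A 6-joint arm with a two-finger parallel gripper is mounted at the origin on the work surface. World frame = base frame: x ahead of the robot, y to its left, z up, the work surface at z = 0. Lengths are in m, angles in degrees, forces in N, time in s.
With the tool pointing down it reaches from about 0.3 to 0.75 m from the base axis. Payload 8.5 kg.
Tool frame: the origin (TCP) lies at the very end of the fingers, on their centre line; the grasp point (between the pads) lies env.pinch_z behind it (env.pinch_z is the distance from the TCP to the grasp point, in m); z points along the fingers, y is the line along which they close (so a half turn about z gives the same grasp; the last joint's range is limited). The gripper opens to 85 mm and grips with 20 to 120 N. Pads are 22 mm wide; open, the fingers measure 114 mm over their backs; the gripper's body (76 mm by 85 mm) begins 54 mm behind the grasp point. The pads swing forward as they close: fully open they stand 13 mm farther back than shut.
Start: joints at [61.347, 21.807, 74.336, -0, 83.858, -12.336], TCP at [0.155, 0.528, 0.231] pointing down, gripper open.
Joint ranges: [-178.18, 178.18], [-50.72, 133.34], [12.68, 142.11], [-81.47, 261.47], [9.98, 163.14], [-165.26, 165.26]. Speed limits (degrees/s): [136.94, 136.94, 180, 180, 180, 180].

INTERFACE

Orientations are given as a 3x3 rotation matrix whose columns are the frame's x, y, z axes.
In Python, from rig import telemetry, get_image, env gives the robot as it stands. The module is installed in compiled form; this text tells all that it offers.
- The arm moves only by the tool apply_moves, never from a script. Its argument "series" is a list of rows, each a list of 7 numbers: the shift along the tool's x, y, z in mm, then the turn, a rotation vector about the tool's x, y, z in degrees, then the opening, from 0 (shut) to 1 (fully open). A call has 1 to 12 rows; each row shifts and turns the commanded pose from where the row before left it, along the tool's axes as they then stand; what a row does not reach is not made up. A row lasts 1/8 s, in which the tool goes at most 62.5 mm and 10.7 degrees, less where a joint would pass 70% of its speed; a pose out of reach is approached as far as the arm can. A call with a gripper value outside its range is refused whole. The fingers move at their own pace and stop on an object; "grip_force" is the grip in N (left out, the last holds). Time passes only in rows, so rows that do not move let the fingers close. It gives the time, the measured TCP pose, the force, the opening and the grip force at its end, in the units of the state.
- telemetry.observe(): the state, without advancing time (a new reading comes with each control period).
- get_image(name): name is "side" or "top"; returns a dict with "frame" (400x640x3 uint8, red, green, blue), "z_map" (400x640 float32, m along the optical axis (not along the pixel's ray), 0 where there is no reading), "vertical_fov" (degrees; the focal length in pixels is half the picture's height over the tangent of half this angle, whatever the lens; pixels are square), "cx", "cy" (the principal point, pixels), "dist" ([k1, k2, p1, p2, k3] as OpenCV has them; the pictures are not rectified), "eye" and "attitude" of the camera in the world. Camera axes: x right, y up, looking along -z (the intrinsics and any distortion apply to the point x, -y, -z); pixel columns grow to the right and rows downward; lengths in m; the calibration is good to about 2 mm. A picture is of the moment at which its call begins.
- env.close_job(): hands the job in; it is judged then, once.
The state is a dict: "time_s": time; "q": joint angles; "qvel": joint speeds; "joint_efforts": joint torques, N m; "position": TCP position; "tool_rot": TCP orientation; "ft_force": force on the tool from outside, world axes, zero at the start; "wrist_torque": the same for the moment, N m; "grip_width": finger opening in m; "gripper_force": force on a finger pad.
Only numpy, scipy, OpenCV 4.12 (cv2) and the standard library are available. Lean on these libraries where they do the work, as an engineer would, in place of code of your own. Each camera call takes 0.05 s, during which the arm holds its last target. There are 200 camera calls.

TASK

Stand the blue batch plaque upright on one of its short edges on the white square of the photo stage, facing any way, and let it go. Then lift the two small look-alike tommes clear of their ripening board, first the one nearer the robot and after putting it back the other, to feel which is heavier, leave the lighter one standing on the board, and finish while holding the heavier one still and level in the gripper over the middle of the green disc, its middle at the height of the camera lens. Tip neither tomme over, and leave everything else where it is.

Things in the scene. Friction and masses are not known exactly. Their poses are not given: they have to be found in the camera images.
- plaque: batch plaque: flat block 90 x 60 x 20 mm (its x, y, z), about 0.1 kg, blue with two yellow bands; origin at the centre of the broad face it first lies on. It starts lying flat, loose, on a narrower dark wooden rest 25 mm high (36 x 70 mm), which its long sides overhang by about 12 mm. Stood up it is 90 mm tall on a 60 x 20 mm foot
- plaque_center (a point): centre of the plaque block (10 mm along its z from the origin); axes as the plaque
- mark (a point): centre of the white 90 x 90 mm square painted on the stage, at the stage's top, 8 mm above the table
- spot (a point): centre of the green disc, 100 mm across, painted on the stage, at the stage's top, 8 mm above the table; 135 mm from the centre of the white square
- lens (a point): centre of the glass of the grading camera's lens, 160 mm above the table, 155 mm beyond the green disc's centre; the lens looks level across the disc
- stage: photo stage: grey slab 160 x 280 mm, 8 mm thick, fixed to the table, its origin under the slab's centre, y along the 280 mm side; green disc on its +y half, white square on its -y half; on its +x side a fixed black camera 50 x 70 x 55 mm on a thin post, its top 188 mm above the table, its nearest face 155 mm from the disc's centre
- board: ripening board: wooden slab 270 x 110 mm, 20 mm thick, fixed to the table; origin under its centre, x along its length. The two tommes stand on it, about 130 mm apart along its length
- tomme_a: round tomme, an upright golden cylinder 62 mm across and 66 mm high with an ivory disc on top; looks just like the other one but differs in weight (one is about 0.1 to 0.13 kg, the other 0.22 to 0.28 kg). Origin at the centre of its underside, z up its axis. Either may be the heavier. Stands on the ripening board, at the end nearer the robot
- tomme_b: round tomme, an upright golden cylinder 62 mm across and 66 mm high with an ivory disc on top; looks just like the other one but differs in weight (one is about 0.1 to 0.13 kg, the other 0.22 to 0.28 kg). Origin at the centre of its underside, z up its axis. Either may be the heavier. Stands on the ripening board, at the end farther from the robot
- tomme_a_center (a point): middle of tomme_a, 33 mm above its underside
- tomme_b_center (a point): middle of tomme_b, 33 mm above its underside
- jar: amber glass jar with white lid, 70 mm across, 110 mm high; leave alone. Origin at the centre of its underside
- brush: rind brush about 150 mm long, lying flat between the robot and the stage; leave alone. Origin under its middle
- iron: cheese iron (sampling tool), 185 mm long, wooden handle 24 mm thick and steel rod, lying flat between the robot and the stage; leave alone. Origin under its middle
- logger: white climate logger box 100 x 70 x 45 mm with a grey display; leave alone. Origin at the centre of its underside
- bowl: white bowl, 120 mm across, 50 mm high; leave alone. Origin at the centre of its underside
Not all that is in view belongs to the job. What is shaped like the tomme_b but red is not meant. What is shaped like the tomme_a but red is not meant.

How it is judged:
By the outcome, as a careful person would: the job done as asked, in the order asked, and still so for the second after the job is handed in, while the arm keeps its last pose, push and grip.
It also fails if it takes over 72 s, if anything falls off the work surface, if the arm or the gripper's body presses on something with over 40 N, if the wrist force passes 120 N, or if a joint passes its speed limit or range.

## Working session

There is one attempt and no reset: what is moved stays moved. The work goes in short steps, Python scripts to look and compute and a tool call to move; the robot and the scene stay as the last step left them, time stands still between calls to the robot, and variables do not carry over. Pictures are saved under pics/ and viewed, at most 10 in all, crops included, and the job is handed in when it is done.

Besides the shell and the picture viewer there is one more tool, called after "Call:" in YAML: its name, and indented under it one key for each argument. apply_moves: Moves the arm, as the interface text tells. Its arguments: {"type":"object","properties":{"series":{"type":"array"},"grip_force":{"type":"number"}},"required":["series"]}

```bash
mkdir -p pics
cat > h.py <<'E'
import numpy as np, cv2
from rig import telemetry, get_image, env
def cloud(d):
    h,w=d["z_map"].shape; f=h/2/np.tan(np.radians(d["vertical_fov"])/2)
    K=np.array([[f,0,d["cx"]],[0,f,d["cy"]],[0,0,1]])
    u,v=np.meshgrid(np.arange(w),np.arange(h))
    p=cv2.undistortPoints(np.stack([u,v],-1).reshape(-1,1,2).astype(float),K,np.array(d["dist"],float)).reshape(h,w,2)
    z=d["z_map"]; c=np.stack([p[...,0]*z,-p[...,1]*z,-z],-1)
    P=c@np.array(d["attitude"]).T+np.array(d["eye"]); P[z==0]=np.nan
    return P
def save(d,n): cv2.imwrite("pics/"+n+".png",d["frame"][...,::-1])
E
python3 - <<'E'
from h import *
print(env.pinch_z, telemetry.observe())
for n in("top","side"):
    d=get_image(n); save(d,n+"0"); np.savez(n+"0.npz",P=cloud(d),f=d["frame"]); print(n,d["eye"],d["attitude"])
E
```

```text
0.0187 {'time_s': 0.0, 'q': array([ 6.13472416e+01,  2.18401988e+01,  7.43829462e+01, -4.63632004e-04,
        8.38597790e+01, -1.23364035e+01]), 'qvel': array([ 0.02784033,  0.03252628,  0.01263847,  0.08609269,  0.06424775,
       -0.04859256]), 'joint_efforts': array([ 4.31870767e-04, -4.48463416e+01, -2.31277800e+01, -1.33253243e-04,
        4.79306997e-03, -3.71879040e-06]), 'position': array([0.15438526, 0.5275858 , 0.23072984]), 'tool_rot': array([[-9.59725279e-01,  2.80939348e-01, -6.86918679e-04],
       [ 2.80940027e-01,  9.59724481e-01, -1.27392119e-03],
       [ 3.01358083e-04, -1.41559732e-03, -9.99998953e-01]]), 'ft_force': array([-0.04758353, -0.42118542,  0.67884052]), 'wrist_torque': array([ 0.00833485,  0.00051345, -0.04228344]), 'gripper_force': 0.0, 'grip_width': 0.08535309706487135}
top [ 0.34559576 -0.05702982  1.4057431 ] [[-0.02667     0.99114267 -0.13009578]
 [-0.99960525 -0.02759234 -0.00529201]
 [-0.00883479  0.12990329  0.99148731]]
side [-0.22823991 -1.18647947  1.19491271] [[ 0.83953139  0.3313681  -0.43056037]
 [-0.54319189  0.52852833 -0.65238054]
 [ 0.01138525  0.78157084  0.62371259]]
```

View pics/top0.png

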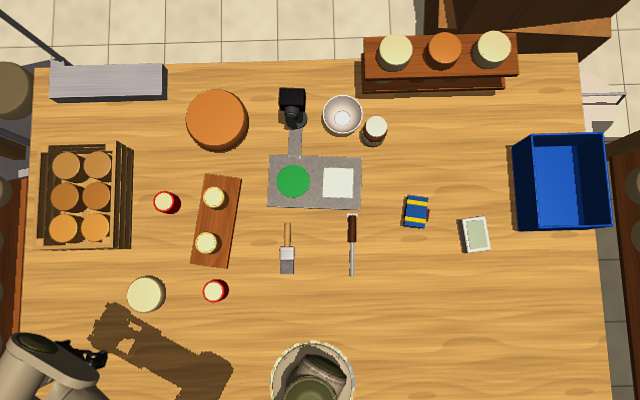

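View pics/side0.png

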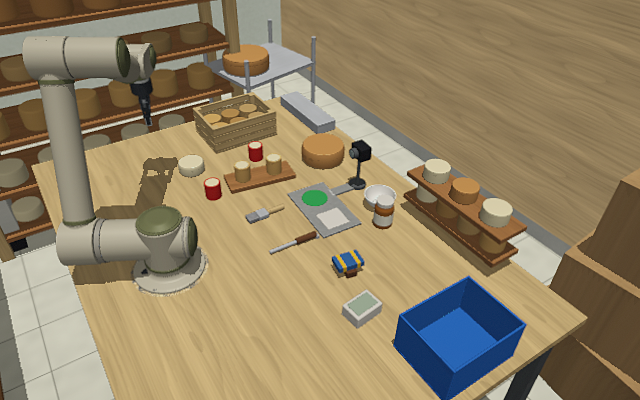

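The top view shows the plaque at (416,211), the white square at (338,183), the green disc at (293,181), tomme_a at (206,243), tomme_b at (214,197) and the camera at (292,100). The red look-alikes are at (166,202) and (215,291).

Run:
```python
from h import *
z=np.load("top0.npz");P=z["P"];f=z["f"].astype(int);R,G,B=f[...,0],f[...,1],f[...,2]
def box(u,v,r):
    m=np.zeros(R.shape,bool);m[v-r:v+r,u-r:u+r]=1;return m
def rep(n,m):
    p=P[m];p=p[~np.isnan(p[:,0])]
    c=p.mean(0);r=cv2.minAreaRect((p[:,:2]*1000).astype(np.float32))
    print(n,len(p),c.round(4),"z med",np.median(p[:,2]).round(4),"rect",np.round(r[0],1),np.round(r[1],1),round(r[2],1));return p
rep("disc",box(293,181,22)&(G>R+40)&(G>B+40))
rep("white",box(338,183,22)&(R>190)&(B>180)&(P[...,2]<.03))
rep("tA",box(206,243,16)&(P[...,2]>.076))
rep("tB",box(214,197,16)&(P[...,2]>.076))
rep("plaque",box(416,211,24)&(P[...,2]>.035))
rep("plaque yellow",box(416,211,24)&(P[...,2]>.035)&(R>150)&(B<120))
rep("plaque rest",box(416,211,24)&(P[...,2]>.008)&(P[...,2]<.032))
b=np.zeros(R.shape,bool);b[165:275,185:250]=1
rep("board",b&(P[...,2]>.012)&(P[...,2]<.03))
s=np.zeros(R.shape,bool);s[150:215,262:368]=1
rep("stage",s&(P[...,2]>.005)&(P[...,2]<.015))
rep("cam",box(292,105,25)&(P[...,2]>.17))
rep("brush",box(287,247,28)&(P[...,2]>.008))
i=np.zeros(R.shape,bool);i[212:280,342:362]=1
rep("iron",i&(P[...,2]>.006))
rep("logger",box(475,234,24)&(P[...,2]>.03))
rep("redA",box(215,291,16)&(P[...,2]>.05));rep("redB",box(166,202,18)&(P[...,2]>.05))
rep("jar",box(375,130,16)&(P[...,2]>.09));rep("bowl",box(342,115,22)&(P[...,2]>.03))
# side check
z=np.load("side0.npz");Q=z["P"];g=z["f"].astype(int);R,G,B=g[...,0],g[...,1],g[...,2]; P=Q
rep("side tA",box(242,169,14)&(P[...,2]>.080));rep("side tB",box(274,161,14)&(P[...,2]>.08))
rep("side disc",box(315,198,20)&(G>R+40)&(G>B+40));rep("side plaque",box(348,262,22)&(P[...,2]>.038))
rep("side cam",box(360,155,16)&(P[...,2]>.125))
```

```text
disc 854 [0.5892 0.0448 0.009 ] z med 0.0091 rect [588.6  44.4] [96.9 97.8] 88.4
white 866 [ 0.5802 -0.09    0.0085] z med 0.0085 rect [580.3 -89.5] [87.5 89.6] 88.3
tA 392 [0.4076 0.2851 0.0864] z med 0.0865 rect [407.6 286. ] [61.  58.9] 88.7
tB 378 [0.5362 0.2645 0.0863] z med 0.0865 rect [536.5 265.7] [59.8 60.8] 66.8
plaque 660 [ 0.4839 -0.3119  0.0448] z med 0.0448 rect [ 484.2 -312.4] [61.9 90.1] 79.9
plaque yellow 173 [ 0.4844 -0.3131  0.0451] z med 0.0453 rect [ 490.2 -314. ] [61.4 73.2] 81.0
plaque rest 57 [ 0.4793 -0.3228  0.0226] z med 0.025 rect [ 489.  -313.2] [138.5 132.5] 82.5
board 2488 [0.4744 0.2705 0.0203] z med 0.0204 rect [476.6 275.2] [112.2 270. ] 80.8
stage 4322 [ 0.5846 -0.0189  0.0089] z med 0.0088 rect [584.5 -20.5] [315.6 196. ] 88.3
cam 594 [0.7809 0.032  0.1848] z med 0.1862 rect [778.3  33. ] [70.3 69.6] 86.4
brush 556 [0.3757 0.0663 0.0181] z med 0.0183 rect [385.7  78.4] [153.1 136.5] 1.5
iron 410 [ 0.4072 -0.1251  0.0184] z med 0.0191 rect [ 390.1 -124.2] [ 52.8 193.7] 89.6
logger 870 [ 0.413  -0.4794  0.0448] z med 0.045 rect [ 413.7 -481.6] [100.3  72.9] 6.4
redA 403 [0.2736 0.2681 0.0662] z med 0.0664 rect [273.5 269. ] [60.  59.4] 45.0
redB 386 [0.53   0.4113 0.0658] z med 0.0661 rect [531.6 413.1] [61.8 60. ] 44.8
jar 387 [ 0.7205 -0.1994  0.1091] z med 0.1096 rect [ 721.5 -199.6] [59.8 59.3] 86.4
bowl 441 [ 0.7907 -0.1128  0.0441] z med 0.0449 rect [ 777.5 -110.8] [119.  131.4] 88.0
side tA 146 [0.4072 0.2822 0.0888] z med 0.089 rect [408.  282.8] [65.5 61. ] 88.1
side tB 131 [0.537  0.2604 0.0888] z med 0.0888 rect [540.  263.2] [64.4 62.6] 83.5
side disc 330 [0.5895 0.0443 0.0122] z med 0.012 rect [589.9  45.2] [ 98.5 100.5] 21.7
side plaque 437 [ 0.4837 -0.3162  0.0469] z med 0.0469 rect [ 486.7 -312.9] [66.7 95.1] 79.4
side cam 391 [0.777  0.0184 0.1744] z med 0.1788 rect [778.   29.6] [79.4 75.9] 88.5
```

Run:
```python
import cv2,numpy as np
a=cv2.imread("pics/top0.png");b=cv2.imread("pics/side0.png")
o=np.hstack([cv2.resize(a[180:245,385:450],(400,400),interpolation=2),cv2.resize(b[230:295,315:380],(400,400),interpolation=2)])
cv2.imwrite("pics/crop.png",o)
```

```text
(no output)
```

View pics/crop.png

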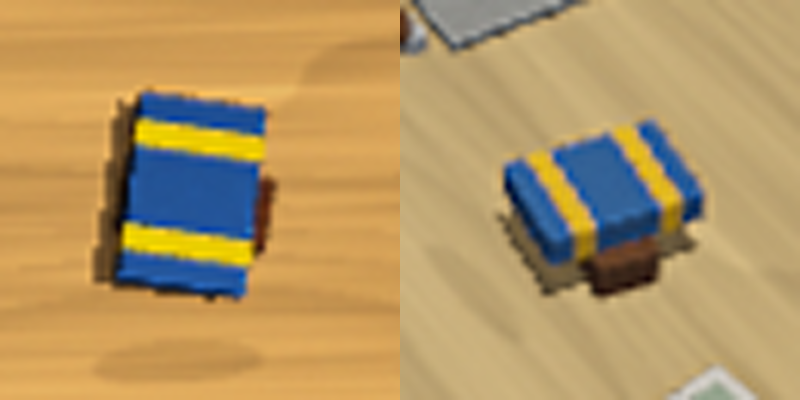

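```bash
cat >> h.py <<'E'
from scipy.spatial.transform import Rotation as Ro
def plan(target,R=None,n=None,s=None):
    "rows (tool shifts/turn) for a straight move from the present pose"
    s=s or telemetry.observe(); p=np.array(s["position"]);R0=np.array(s["tool_rot"]);R=R0 if R is None else R
    w=Ro.from_matrix(R0.T@R).as_rotvec(degrees=True); d=np.array(target)-p
    n=n or int(np.ceil(max(np.linalg.norm(d)/.058,np.linalg.norm(w)/10)));n=max(n,1)
    print("n",n,"dist",round(np.linalg.norm(d)*1e3,1),"turn",w.round(1))
    for i in range(n):
        Ri=R0@Ro.from_rotvec(w*i/n,degrees=True).as_matrix()
        print((Ri.T@d/n*1e3).round(1).tolist(),(w/n).round(2).tolist())
def tool(head,tilt):
    "closing axis level & square to heading; tilt>0: fingers point back (against heading)"
    h=np.radians(head);u=np.array([np.cos(h),np.sin(h),0]);t=np.radians(tilt)
    z=-u*np.sin(t)-np.array([0,0,np.cos(t)]);y=np.array([-np.sin(h),np.cos(h),0])
    return np.stack([np.cross(y,z),y,z],1)
E
python3 - <<'E'
from h import *
plan([.45,.1,.24],tool(-10.1,0),9)
s=dict(position=[.45,.1,.24],tool_rot=tool(-10.1,0)); plan([.573,-.3284,.2],tool(-10.1,45),8,s)
E
```

```text
n 9 dist 519.9 turn [-0.1 -0.  -6.2]
[-44.9, -36.4, -1.0] [-0.01, -0.0, -0.69]
[-44.4, -36.9, -1.0] [-0.01, -0.0, -0.69]
[-44.0, -37.4, -1.0] [-0.01, -0.0, -0.69]
[-43.5, -38.0, -1.0] [-0.01, -0.0, -0.69]
[-43.1, -38.5, -1.0] [-0.01, -0.0, -0.69]
[-42.6, -39.0, -1.0] [-0.01, -0.0, -0.69]
[-42.1, -39.5, -1.0] [-0.01, -0.0, -0.69]
[-41.6, -40.0, -1.0] [-0.01, -0.0, -0.69]
[-41.2, -40.5, -1.0] [-0.01, -0.0, -0.69]
n 8 dist 447.5 turn [ 0. 45.  0.]
[-24.5, -50.0, 5.0] [0.0, 5.62, 0.0]
[-24.9, -50.0, 2.6] [0.0, 5.62, 0.0]
[-25.0, -50.0, 0.1] [0.0, 5.62, 0.0]
[-24.9, -50.0, -2.3] [0.0, 5.62, 0.0]
[-24.6, -50.0, -4.8] [0.0, 5.62, 0.0]
[-24.0, -50.0, -7.2] [0.0, 5.62, 0.0]
[-23.2, -50.0, -9.5] [0.0, 5.62, 0.0]
[-22.1, -50.0, -11.7] [0.0, 5.62, 0.0]
```

Call:
apply_moves:
  series:
    - [-45,-36,-1,0,0,-0.7,1]
    - [-44,-37,-1,0,0,-0.7,1]
    - [-44,-37,-1,0,0,-0.7,1]
    - [-44,-38,-1,0,0,-0.7,1]
    - [-43,-39,-1,0,0,-0.7,1]
    - [-43,-39,-1,0,0,-0.7,1]
    - [-42,-40,-1,0,0,-0.7,1]
    - [-42,-40,-1,0,0,-0.7,1]
    - [-41,-40,-1,0,0,-0.7,1]
  grip_force: 50

```text
time_s: 1.23
position: [0.4517, 0.0987, 0.2402]
tool_rot: [[-0.985, 0.174, -0.0], [0.174, 0.985, 0.0], [0.0, 0.0, -1.0]]
ft_force: [0.6, 1.9, -0.3]
grip_width: 0.0852
gripper_force: 0.0
```

Call:
apply_moves:
  series:
    - [-24,-50,5,0,5.6,0,1]
    - [-25,-50,2,0,5.6,0,1]
    - [-25,-50,0,0,5.6,0,1]
    - [-25,-50,-2,0,5.6,0,1]
    - [-25,-50,-5,0,5.6,0,1]
    - [-24,-50,-7,0,5.6,0,1]
    - [-23,-50,-9,0,5.6,0,1]
    - [-22,-50,-12,0,5.6,0,1]
    - [0,0,0,0,0,0,1]

```text
time_s: 2.35
position: [0.5743, -0.3292, 0.193]
tool_rot: [[-0.695, 0.176, -0.697], [0.123, 0.984, 0.127], [0.708, 0.003, -0.706]]
ft_force: [-0.2, 0.4, -1.6]
grip_width: 0.0856
gripper_force: 0.0
```

Run:
```python
from h import *
s=telemetry.observe();print(s["position"],s["q"],s["time_s"])
plan([.573,-.3284,.0945],tool(-10.1,45))
s=dict(position=[.573,-.3284,.0945],tool_rot=tool(-10.1,45)); plan([.5035,-.316,.0238],tool(-10.1,45),4,s)
```

```text
[ 0.57428922 -0.32922514  0.19298181] [ -33.72833835   59.57933901   18.33091066  -26.90261163  141.56173472
 -128.90128595] 2.35
n 2 dist 98.5 turn [ 0.2 -0.1  0.1]
[-34.4, 0.2, 35.3] [0.08, -0.04, 0.04]
[-34.3, 0.2, 35.3] [0.08, -0.04, 0.04]
n 4 dist 99.9 turn [0. 0. 0.]
[-0.0, 0.0, 25.0] [0.0, 0.0, 0.0]
[-0.0, 0.0, 25.0] [0.0, 0.0, 0.0]
[-0.0, 0.0, 25.0] [0.0, 0.0, 0.0]
[-0.0, 0.0, 25.0] [0.0, 0.0, 0.0]
```

Run:
```python
from h import *
plan([.528,-.320,.0838],tool(-10.1,45),4)
s=dict(position=[.528,-.320,.0838],tool_rot=tool(-10.1,45)); plan([.5035,-.316,.0238],tool(-10.1,45),3,s)
```

```text
n 4 dist 118.9 turn [ 0.2 -0.1  0.1]
[-11.0, 0.2, 27.6] [0.04, -0.02, 0.02]
[-11.0, 0.2, 27.6] [0.04, -0.02, 0.02]
[-11.0, 0.2, 27.6] [0.04, -0.02, 0.02]
[-11.0, 0.2, 27.6] [0.04, -0.02, 0.02]
n 3 dist 64.9 turn [0. 0. 0.]
[-8.3, -0.1, 20.0] [0.0, 0.0, 0.0]
[-8.3, -0.1, 20.0] [0.0, 0.0, 0.0]
[-8.3, -0.1, 20.0] [0.0, 0.0, 0.0]
```

Call:
apply_moves:
  series:
    - [-11,0,27.5,0,0,0,1]
    - [-11,0,27.5,0,0,0,1]
    - [-11,0,27.5,0,0,0,1]
    - [-11,0,27.5,0,0,0,1]
    - [0,0,0,0,0,0,1]

```text
time_s: 2.98
position: [0.5279, -0.3165, 0.0917]
tool_rot: [[-0.7, 0.172, -0.693], [0.122, 0.985, 0.122], [0.704, 0.001, -0.71]]
ft_force: [-0.2, 0.3, 0.7]
grip_width: 0.0857
gripper_force: 0.0
```

Run:
```python
from h import *
s=telemetry.observe();print(s["q"].round(1))
plan([.5035,-.316,.0238],tool(-10.1,45),3)
d=get_image("side");e=get_image("top")
f=lambda i,u,v,r:cv2.resize(i["frame"][v-r:v+r,u-r:u+r,::-1],(400,400),interpolation=cv2.INTER_CUBIC)
cv2.imwrite("pics/pre.png",np.hstack([f(e,416,205,45),f(d,350,245,45)]))
```

```text
[ -34.8   56.3   42.2  -20.3  121.8 -119.3]
n 3 dist 72.1 turn [-0.1  0.3  0.2]
[-10.2, -1.3, 21.7] [-0.02, 0.09, 0.06]
[-10.3, -1.3, 21.7] [-0.02, 0.09, 0.06]
[-10.3, -1.3, 21.7] [-0.02, 0.09, 0.06]
```

View pics/pre.png

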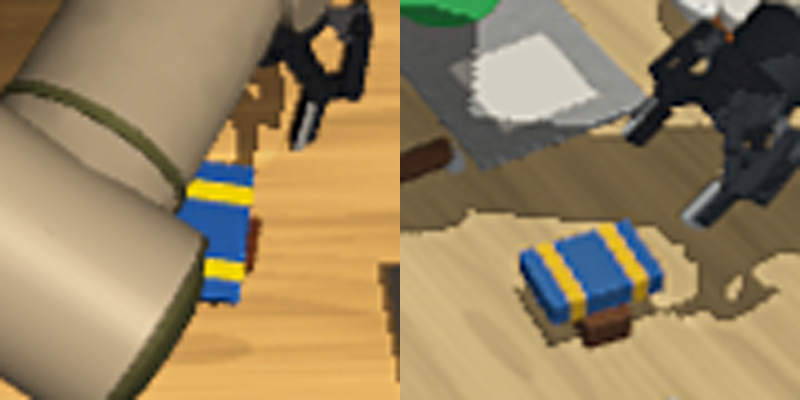

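The picture shows the open fingers above and beyond the plaque's far end, straddling its centre line; the rest is narrow along the plaque's length and sticks out at the sides. Going down and gripping.

Call:
apply_moves:
  series:
    - [-8,-1,17,0,0,0,1]
    - [-8,-1,17,0,0.3,0,1]
    - [-8,-1,16,0,0,0,1]
    - [-7,-1,15,0,0,0,1]
    - [0,0,0,0,0,0,1]

```text
time_s: 3.7
position: [0.5047, -0.3174, 0.0238]
tool_rot: [[-0.698, 0.173, -0.695], [0.122, 0.985, 0.122], [0.706, -0.0, -0.708]]
ft_force: [-0.2, 0.0, 0.3]
grip_width: 0.0854
gripper_force: 0.0
```

Run:
```python
from h import *
s=telemetry.observe();print(s["q"].round(1),s["position"],s["ft_force"])
d=get_image("side");e=get_image("top")
f=lambda i,u,v,r:cv2.resize(i["frame"][v-r:v+r,u-r:u+r,::-1],(400,400),interpolation=cv2.INTER_CUBIC)
cv2.imwrite("pics/pre2.png",np.hstack([f(e,416,205,30),f(d,355,255,35)]))
```

```text
[ -35.8   58.3   49.8  -19.5  112.6 -116.7] [ 0.50465493 -0.31741739  0.02384033] [-0.16809483  0.02243443  0.26797009]
```

View pics/pre2.png

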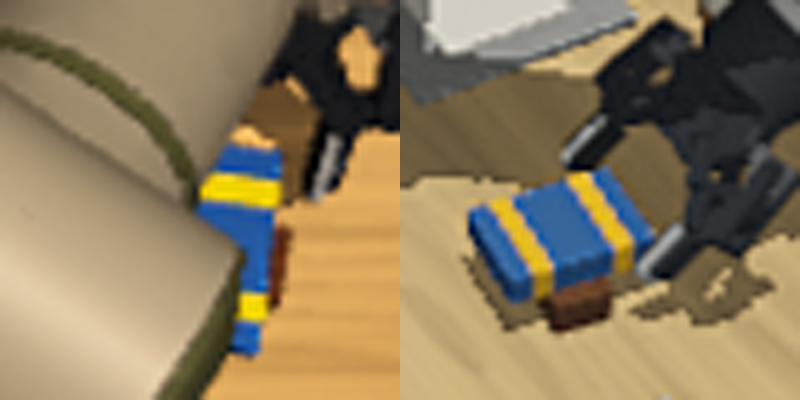

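Fingers straddle the plaque's far end but sit a little shallow; I advance 6 mm and close.

Call:
apply_moves:
  series:
    - [0,0,6,0,0,0,1]
    - [0,0,0,0,0,0,0.6]
    - [0,0,0,0,0,0,0.4]
    - [0,0,0,0,0,0,0.4]
    - [0,0,0,0,0,0,0.4]
    - [0,0,0,0,0,0,0.4]
  grip_force: 60

```text
time_s: 4.55
position: [0.5008, -0.3169, 0.0202]
tool_rot: [[-0.698, 0.173, -0.695], [0.123, 0.985, 0.121], [0.705, -0.001, -0.709]]
ft_force: [2.2, -0.4, 5.6]
grip_width: 0.0593
gripper_force: 64.4
```

Call:
apply_moves:
  series:
    - [9,0,-9,0,0,0,0.4]
    - [18,0,-18,0,0,0,0.4]
    - [27,0,-27,0,0,0,0.4]
    - [35,0,-35,0,0,0,0.4]
    - [35,0,-35,0,0,0,0.4]
    - [0,0,0,0,0,0,0.4]

```text
time_s: 5.3
position: [0.5008, -0.317, 0.1992]
tool_rot: [[-0.703, 0.173, -0.69], [0.126, 0.985, 0.118], [0.7, -0.004, -0.714]]
ft_force: [0.1, -1.1, -0.8]
grip_width: 0.0592
gripper_force: 64.4
```

Run:
```python
from h import *
s=telemetry.observe();print(s["q"].round(1),s["position"],s["grip_width"],s["ft_force"])
plan([.42,-.09,.25],tool(-9,0),8)
d=get_image("side");P=cloud(d);np.savez("lift.npz",P=P,f=d["frame"])
g=d["frame"].astype(int);m=(((g[...,2]>g[...,0]+50))|((g[...,0]>170)&(g[...,1]>120)&(g[...,2]<80)))&(P[...,2]>.06)&(P[...,1]>-.4)&(P[...,0]>.35)&(P[...,0]<.6)
p=P[m];T=(p-s["position"])@s["tool_rot"];n=int(len(p));print(n,p.mean(0))
print("tool-frame min/max",np.percentile(T,[2,98],axis=0).round(4))
# plane fit
c=p.mean(0);print("normal",np.linalg.svd(p-c)[2][2])
f=lambda i,u,v,r:cv2.resize(i["frame"][v-r:v+r,u-r:u+r,::-1],(400,400),interpolation=cv2.INTER_CUBIC)
u,v=map(int,np.argwhere(m).mean(0)[::-1]);cv2.imwrite("pics/lift.png",f(d,u,v,40))
```

```text
[ -36.    48.5   41.5  -23.5  128.9 -124.3] [ 0.50084239 -0.31698837  0.19923574] 0.05919450116236252 [ 0.14477401 -1.12169153 -0.84609277]
n 8 dist 246.2 turn [  0.1 -44.4  -1. ]
[15.1, 26.2, 5.8] [0.02, -5.55, -0.12]
[15.6, 26.2, 4.3] [0.02, -5.55, -0.12]
[15.8, 26.2, 2.8] [0.02, -5.55, -0.12]
[16.0, 26.3, 1.2] [0.02, -5.55, -0.12]
[16.0, 26.3, -0.3] [0.02, -5.55, -0.12]
[15.8, 26.3, -1.9] [0.02, -5.55, -0.12]
[15.5, 26.4, -3.4] [0.02, -5.55, -0.12]
[15.0, 26.4, -4.9] [0.02, -5.55, -0.12]
452 [ 0.48046191 -0.12559751  0.22088015]
tool-frame min/max [[-5.0000e-04 -3.0600e-02 -3.5800e-02]
 [ 3.6890e-01  1.5595e+00  2.5040e-01]]
normal [-0.92927887  0.00504844 -0.3693444 ]
```

View pics/lift.png

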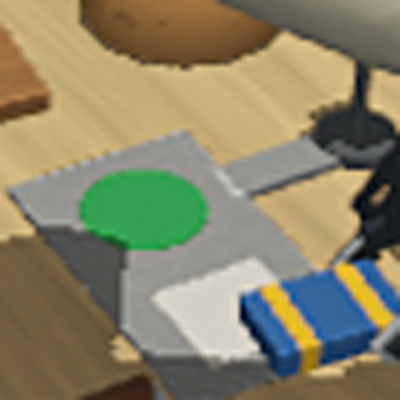

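Plaque is held at the far end. I measure how it sits in the gripper.

```bash
cat > pl.py <<'E'
from h import *
def plq(P,g,s,lo):
    g=g.astype(int);pos=np.array(s["position"]);R=np.array(s["tool_rot"])
    m=(((g[...,2]>g[...,0]+40))|((g[...,0]>150)&(g[...,1]>110)&(g[...,2]<90)&(g[...,0]<g[...,1]+90)))&(np.linalg.norm(P-pos,axis=-1)<.12)&(P[...,2]>lo)
    return P[m],(P[m]-pos)@R
E
python3 - <<'E'
from pl import *
z=np.load("lift.npz");s=telemetry.observe();p,T=plq(z["P"],z["f"],s,.05)
print(len(p),np.percentile(T,[1,50,99],axis=0).round(4))
# long axis: fit in tool x-z plane: rectangle
r=cv2.minAreaRect((T[:,[0,2]]*1000).astype(np.float32));print("tool xz rect",r)
t=p[p[:,2]>np.percentile(p[:,2],40)];
# top-face by ransac-like: iterative plane near top
c=t
for _ in range(5):
    q=c.mean(0);n=np.linalg.svd(c-q)[2][2];n*=np.sign(n[2]);dd=(p-q)@n;c=p[abs(dd)<.003]
print("top normal world",n,len(c),"tool",n@np.array(s["tool_rot"]),"centre tool",((c.mean(0)-s["position"])@s["tool_rot"]))
E
```

```text
416 [[ 0.0017 -0.0319 -0.0392]
 [ 0.0357 -0.005  -0.0031]
 [ 0.0642  0.031   0.0317]]
tool xz rect ((27.20299530029297, -2.4740028381347656), (89.30290222167969, 26.73015594482422), 44.65635681152344)
top normal world [-0.00319084  0.00917555  0.99995281] 279 tool [ 0.70641399  0.00658603 -0.70776826] centre tool [ 0.03327705 -0.00131211 -0.0087583 ]
```

Run:
```python
from h import *
plan([.5946,-.0923,.20],tool(-9,-45.6),12)
```

```text
n 12 dist 243.4 turn [ -0.1 -90.3  -1. ]
[-3.0, 19.8, -3.4] [-0.01, -7.52, -0.09]
[-3.4, 19.8, -3.0] [-0.01, -7.52, -0.09]
[-3.8, 19.8, -2.5] [-0.01, -7.52, -0.09]
[-4.1, 19.8, -2.0] [-0.01, -7.52, -0.09]
[-4.4, 19.8, -1.4] [-0.01, -7.52, -0.09]
[-4.6, 19.7, -0.8] [-0.01, -7.52, -0.09]
[-4.7, 19.7, -0.2] [-0.01, -7.52, -0.09]
[-4.7, 19.7, 0.4] [-0.01, -7.52, -0.09]
[-4.6, 19.7, 1.0] [-0.01, -7.52, -0.09]
[-4.5, 19.7, 1.6] [-0.01, -7.52, -0.09]
[-4.2, 19.7, 2.2] [-0.01, -7.52, -0.09]
[-3.9, 19.7, 2.8] [-0.01, -7.52, -0.09]
```

Call:
apply_moves:
  series:
    - [-3,20,-3,0,-7.5,-0.1,0.4]
    - [-3,20,-3,0,-7.5,-0.1,0.4]
    - [-4,20,-2.5,0,-7.5,-0.1,0.4]
    - [-4,20,-2,0,-7.5,-0.1,0.4]
    - [-4.5,20,-1.5,0,-7.5,-0.1,0.4]
    - [-4.5,20,-1,0,-7.5,-0.1,0.4]
    - [-4.5,20,0,0,-7.5,-0.1,0.4]
    - [-4.5,20,0,0,-7.5,-0.1,0.4]
    - [-4.5,19,1,0,-7.5,-0.1,0.4]
    - [-4.5,19,1.5,0,-7.5,-0.1,0.4]
    - [-4,19,2,0,-7.5,-0.1,0.4]
    - [-4,19,3,0,-7.5,0,0.4]

```text
time_s: 6.85
position: [0.5919, -0.0922, 0.1975]
tool_rot: [[-0.696, 0.157, 0.7], [0.111, 0.988, -0.111], [-0.709, 0.001, -0.705]]
ft_force: [1.8, 1.4, -0.7]
grip_width: 0.0593
gripper_force: 64.6
```

Run:
```python
from pl import *
s=telemetry.observe();print(s["q"].round(1),s["position"],s["qvel"].round(1))
plan([.5946,-.0923,.12],tool(-9,-45.6))
for n in("side","top"):
    d=get_image(n);P=cloud(d);p,T=plq(P,d["frame"],s,.05);print(n,len(p),np.percentile(p,[1,50,99],axis=0).round(4).tolist())
    R=tool(-9,-45.6);H=np.array([np.cos(np.radians(-9)),np.sin(np.radians(-9)),0]);V=np.array([-H[1],H[0],0])
    print(" along H,V,z rel tcp",np.percentile((p-s["position"])@np.stack([H,V,[0,0,1]],1),[1,50,99],axis=0).round(4).tolist())
    if n=="side": save(d,"rot")
```

```text
[ -25.2   16.2  104.3   37.1   19.1 -137. ] [ 0.5918801  -0.09224973  0.19747012] [  13.8    0.7   38.4  118.7  -85.9 -105.7]
n 2 dist 77.5 turn [-0.  -0.4 -0.1]
[26.5, 0.2, 28.3] [-0.0, -0.22, -0.03]
[26.6, 0.2, 28.2] [-0.0, -0.22, -0.03]
side 113 [[0.5453, -0.1259, 0.1414], [0.5711, -0.1078, 0.1839], [0.5875, -0.059, 0.2676]]
 along H,V,z rel tcp [[-0.0427, -0.0395, -0.0561], [-0.0208, -0.0191, -0.0135], [-0.0064, 0.0301, 0.0701]]
top 188 [[0.5624, -0.1148, 0.2174], [0.5751, -0.0866, 0.2231], [0.5871, -0.0585, 0.229]]
 along H,V,z rel tcp [[-0.027, -0.0258, 0.02], [-0.0179, 0.0029, 0.0256], [-0.0073, 0.0315, 0.0315]]
```

View pics/rot.png

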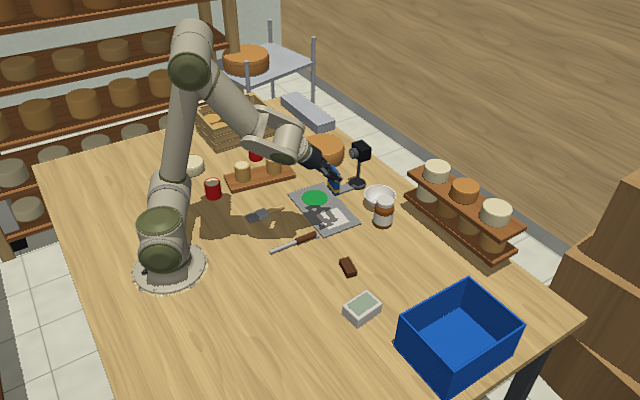

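The side view shows the arm holding the plaque upright above the white square; the rest (347,267) stays in place.

Run:
```python
from h import *
plan([.5963,-.0926,.085],tool(-9,-45.6),5)
```

```text
n 5 dist 110.6 turn [ 0.2 -0.8 -0.1]
[14.7, -0.3, 16.5] [0.04, -0.17, -0.01]
[14.8, -0.3, 16.5] [0.04, -0.17, -0.01]
[14.8, -0.3, 16.4] [0.04, -0.17, -0.01]
[14.9, -0.2, 16.4] [0.04, -0.17, -0.01]
[14.9, -0.2, 16.4] [0.04, -0.17, -0.01]
```

Call:
apply_moves:
  series:
    - [15,0,16.5,0,0,0,0.4]
    - [15,0,16.5,0,-0.5,0,0.4]
    - [15,0,16.5,0,0,0,0.4]
    - [15,0,16.5,0,0,0,0.4]
    - [15,0,16.5,0,0,0,0.4]
    - [0,0,0,0,0,0,0.4]
    - [0,0,0,0,0,0,0.4]

```text
time_s: 7.82
position: [0.6112, -0.0895, 0.1099]
tool_rot: [[-0.716, 0.165, 0.678], [0.117, 0.986, -0.116], [-0.688, -0.004, -0.726]]
ft_force: [-1.0, 0.2, -1.8]
grip_width: 0.0592
gripper_force: 64.7
```

Run:
```python
from pl import *
s=telemetry.observe();print(s["q"].round(1),s["position"],s["ft_force"])
H=np.array([np.cos(np.radians(-9)),np.sin(np.radians(-9)),0]);V=np.array([-H[1],H[0],0]);B=np.stack([H,V,[0,0,1]],1)
for n in("top","side"):
    d=get_image(n);P=cloud(d);p,T=plq(P,d["frame"],s,.02);q=(p-s["position"])@B
    print(n,len(p),np.percentile(q,[1,50,99],axis=0).round(4).tolist())
    # normals by plane ransac-ish: top points
    for nm,sel in (("top",q[:,2]>np.percentile(q[:,2],50)),("face",q[:,2]<np.percentile(q[:,2],60))):
        c=q[sel]
        for _ in range(6):
            m=np.median(c,0) if _==0 else c.mean(0);k=np.linalg.svd(c-m)[2][2];r=abs((q-m)@k);c=q[r<.002]
        print(nm,len(c),"n(H,V,z)",k.round(3),"centre",c.mean(0).round(4))
plan([.5963,-.0926,.073],tool(-9,-45.6),1)
```

```text
[ -23.2   26.4  106.7   65.3   10.2 -165.2] [ 0.61119473 -0.08947917  0.10986411] [-0.95376691  0.21977932 -1.84286946]
top 163 [[-0.0245, -0.0276, 0.0203], [-0.0152, 0.0015, 0.0285], [-0.0048, 0.03, 0.0341]]
top 89 n(H,V,z) [-0.012 -0.002 -1.   ] centre [-0.0149  0.001   0.0291]
face 90 n(H,V,z) [0.044 0.006 0.999] centre [-0.014   0.0003  0.0281]
side 105 [[-0.0391, -0.0396, -0.0584], [-0.0217, -0.0204, -0.0151], [-0.0051, 0.027, 0.0717]]
top 15 n(H,V,z) [ 0.962 -0.264  0.063] centre [-0.0123 -0.0172 -0.0016]
face 42 n(H,V,z) [ 0.999  0.053 -0.002] centre [-0.0234 -0.0108 -0.0245]
n 1 dist 40.0 turn [-0.5 -2.1 -0.2]
[35.8, -5.2, 17.2] [-0.51, -2.1, -0.21]
```

The straight wrist is at its limit, so I back off, yaw the tool sideways with the tool vertical, and tilt again heading −65°.

Run:
```python
from h import *
plan([.53,-.09,.25],tool(-9,0),6)
s=dict(position=[.53,-.09,.25],tool_rot=tool(-9,0)); plan([.53,-.09,.25],tool(-65,0),6,s)
s=dict(position=[.53,-.09,.25],tool_rot=tool(-65,0)); plan([.5868,-.1045,.17],tool(-65,-45.6),6,s)
```

```text
n 6 dist 161.7 turn [-0.4 43.5 -0.4]
[-6.4, -2.4, -26.1] [-0.07, 7.25, -0.07]
[-3.0, -2.4, -26.7] [-0.07, 7.25, -0.07]
[0.4, -2.3, -26.8] [-0.07, 7.25, -0.07]
[3.7, -2.3, -26.6] [-0.07, 7.25, -0.07]
[7.1, -2.3, -25.9] [-0.07, 7.25, -0.07]
[10.3, -2.2, -24.8] [-0.07, 7.25, -0.07]
n 6 dist 0.0 turn [ 0.  0. 56.]
[0.0, 0.0, 0.0] [0.0, 0.0, 9.33]
[0.0, 0.0, 0.0] [0.0, 0.0, 9.33]
[0.0, 0.0, 0.0] [0.0, 0.0, 9.33]
[0.0, 0.0, 0.0] [0.0, 0.0, 9.33]
[0.0, 0.0, 0.0] [0.0, 0.0, 9.33]
[0.0, 0.0, 0.0] [0.0, 0.0, 9.33]
n 6 dist 99.2 turn [ -0.  -45.6  -0. ]
[-6.2, 7.6, 13.3] [-0.0, -7.6, -0.0]
[-4.4, 7.6, 14.0] [-0.0, -7.6, -0.0]
[-2.5, 7.6, 14.5] [-0.0, -7.6, -0.0]
[-0.5, 7.6, 14.7] [-0.0, -7.6, -0.0]
[1.4, 7.6, 14.6] [-0.0, -7.6, -0.0]
[3.3, 7.6, 14.3] [-0.0, -7.6, -0.0]
```

Call:
apply_moves:
  series:
    - [-6,-2,-26,0,7.2,0,0.4]
    - [-3,-2,-27,0,7.2,0,0.4]
    - [0,-2,-27,0,7.2,0,0.4]
    - [4,-2,-27,0,7.2,0,0.4]
    - [7,-2,-26,0,7.2,0,0.4]
    - [10,-2,-25,0,7.2,0,0.4]
    - [0,0,0,0,0,9.3,0.4]
    - [0,0,0,0,0,9.3,0.4]
    - [0,0,0,0,0,9.3,0.4]
    - [0,0,0,0,0,9.3,0.4]
    - [0,0,0,0,0,9.3,0.4]
    - [0,0,0,0,0,9.3,0.4]

```text
time_s: 9.43
position: [0.5369, -0.0792, 0.2178]
tool_rot: [[-0.443, 0.881, 0.167], [0.894, 0.447, 0.012], [-0.064, 0.155, -0.986]]
ft_force: [-0.2, 0.3, -0.9]
grip_width: 0.0589
gripper_force: 64.7
```

Run:
```python
from h import *
s=telemetry.observe();print(s["q"].round(1),s["position"],s["grip_width"])
plan([.5868,-.1045,.15],tool(-65,-45.6),8)
```

```text
[-23.   17.7  83.7   4.7  70.1 -50.9] [ 0.53691452 -0.07923203  0.21776995] 0.058948380048588864
n 8 dist 87.9 turn [  9.1 -41.9  -2. ]
[-5.0, 2.8, 9.4] [1.14, -5.24, -0.25]
[-4.2, 2.9, 9.7] [1.14, -5.24, -0.25]
[-3.3, 3.1, 10.0] [1.14, -5.24, -0.25]
[-2.4, 3.3, 10.2] [1.14, -5.24, -0.25]
[-1.5, 3.5, 10.3] [1.14, -5.24, -0.25]
[-0.5, 3.7, 10.3] [1.14, -5.24, -0.25]
[0.4, 3.9, 10.3] [1.14, -5.24, -0.25]
[1.3, 4.1, 10.1] [1.14, -5.24, -0.25]
```

Call:
apply_moves:
  series:
    - [-5,3,9,1.1,-5.2,-0.2,0.4]
    - [-4,3,10,1.1,-5.2,-0.2,0.4]
    - [-3,3,10,1.1,-5.2,-0.2,0.4]
    - [-2,3,10,1.1,-5.2,-0.3,0.4]
    - [-1,4,10,1.1,-5.3,-0.3,0.4]
    - [-1,4,10,1.2,-5.3,-0.3,0.4]
    - [0,4,10,1.2,-5.3,-0.3,0.4]
    - [1,4,10,1.2,-5.3,-0.2,0.4]
    - [0,0,0,0,0,0,0.4]

```text
time_s: 10.55
position: [0.587, -0.1023, 0.1499]
tool_rot: [[-0.301, 0.904, 0.304], [0.632, 0.428, -0.646], [-0.714, -0.002, -0.7]]
ft_force: [-0.1, 0.2, -1.7]
grip_width: 0.0592
gripper_force: 64.8
```

Run:
```python
from h import *
s=telemetry.observe();print(s["q"].round(1),s["position"],s["grip_width"])
plan([.5868,-.1045,.085],tool(-65,-45.6),4)
```

```text
[ -6.1  28.4  93.4 -56.8  46.9   5.1] [ 0.58699288 -0.10227743  0.14986124] 0.05916930639807156
n 4 dist 64.9 turn [ 0.1 -0.   0.3]
[11.2, -0.2, 11.7] [0.03, -0.01, 0.08]
[11.2, -0.3, 11.7] [0.03, -0.01, 0.08]
[11.2, -0.3, 11.7] [0.03, -0.01, 0.08]
[11.2, -0.3, 11.7] [0.03, -0.01, 0.08]
```

Good configuration now. Down to just above the stage, then check.

Call:
apply_moves:
  series:
    - [11,0,12,0,0,0,0.4]
    - [11,0,12,0,0,0,0.4]
    - [11,0,12,0,0,0,0.4]
    - [11,-1,11,0,0,0.3,0.4]
    - [0,0,0,0,0,0,0.4]
    - [0,0,0,0,0,0,0.4]

```text
time_s: 11.3
position: [0.5881, -0.1063, 0.0879]
tool_rot: [[-0.292, 0.906, 0.306], [0.635, 0.423, -0.647], [-0.716, 0.005, -0.699]]
ft_force: [-0.3, 0.0, -0.7]
grip_width: 0.0594
gripper_force: 64.8
```

Run:
```python
from pl import *
s=telemetry.observe();print(s["q"].round(1),s["position"],s["ft_force"])
h=np.radians(-65);H=np.array([np.cos(h),np.sin(h),0]);V=np.array([-H[1],H[0],0]);B=np.stack([H,V,[0,0,1]],1)
for n in("top","side"):
    d=get_image(n);P=cloud(d);p,T=plq(P,d["frame"],s,.02);q=(p-s["position"])@B
    print(n,len(p),np.percentile(q,[1,50,99],axis=0).round(4).tolist(),np.percentile(p,[1,50,99],axis=0).round(4).tolist())
    c=q[q[:,2]>np.percentile(q[:,2],30)] if n=="top" else q
    for _ in range(6):
            m=np.median(c,0) if _==0 else c.mean(0);k=np.linalg.svd(c-m)[2][2];r=abs((q-m)@k);c=q[r<.002]
    print(len(c),"n(H,V,z)",k.round(3),"centre",c.mean(0).round(4),(B@c.mean(0)+s["position"]).round(4))
```

```text
[ -6.5  34.1  96.7 -65.1  42.1  16.7] [ 0.58807659 -0.10629594  0.08794042] [-0.32270694  0.04214223 -0.70490602]
top 146 [[-0.0258, -0.0285, 0.0194], [-0.0167, 0.0007, 0.0279], [-0.0069, 0.0295, 0.034]] [[0.5543, -0.1105, 0.1073], [0.5819, -0.0912, 0.1158], [0.6088, -0.0739, 0.122]]
73 n(H,V,z) [-0.094 -0.021 -0.995] centre [-0.0156  0.0014  0.0287] [ 0.5828 -0.0915  0.1166]
side 158 [[-0.0245, -0.0339, -0.058], [-0.0088, -0.0048, 0.0015], [-0.0013, 0.0349, 0.0371]] [[0.5523, -0.1156, 0.0299], [0.5783, -0.0998, 0.0894], [0.6116, -0.0721, 0.1251]]
58 n(H,V,z) [-0.992  0.101 -0.072] centre [-0.0069 -0.0033 -0.0018] [ 0.5822 -0.1014  0.0862]
```

Call:
apply_moves:
  series:
    - [5,0,5,0,0,0,0.4]
    - [4,0,4,0,0,0,0.4]
    - [1,0,1,0,0,0,0.4]
    - [0,0,0,0,0,0,0.4]

```text
time_s: 11.9
position: [0.5878, -0.1061, 0.0723]
tool_rot: [[-0.294, 0.906, 0.305], [0.634, 0.423, -0.647], [-0.715, 0.003, -0.699]]
ft_force: [-0.2, 0.2, -1.5]
grip_width: 0.0592
gripper_force: 64.8
```

Call:
apply_moves:
  series:
    - [0.7,0,0.7,0,0,0,0.4]
    - [0.7,0,0.7,0,0,0,0.4]
    - [0,0,0,0,0,0,0.4]

```text
time_s: 12.28
position: [0.5878, -0.1062, 0.0705]
tool_rot: [[-0.294, 0.906, 0.305], [0.634, 0.423, -0.647], [-0.715, 0.003, -0.699]]
ft_force: [0.3, -0.6, -1.1]
grip_width: 0.0593
gripper_force: 64.8
```

Call:
apply_moves:
  series:
    - [0.7,0,0.7,0,0,0,0.4]
    - [0,0,0,0,0,0,0.4]

```text
time_s: 12.52
position: [0.588, -0.1062, 0.0701]
tool_rot: [[-0.293, 0.906, 0.305], [0.634, 0.423, -0.648], [-0.716, 0.004, -0.698]]
ft_force: [-1.7, 0.5, 5.0]
grip_width: 0.0591
gripper_force: 65.5
```

Call:
apply_moves:
  series:
    - [0.7,0,0.7,0,0,0,0.4]
    - [0,0,0,0,0,0,0.4]

```text
time_s: 12.78
position: [0.5881, -0.1064, 0.0701]
tool_rot: [[-0.292, 0.906, 0.306], [0.633, 0.423, -0.649], [-0.717, 0.004, -0.697]]
ft_force: [-3.5, 1.5, 11.5]
grip_width: 0.059
gripper_force: 66.4
```

Call:
apply_moves:
  series:
    - [-0.4,0,-0.4,0,0,0,0.4]
    - [0,0,0,0,0,0,0.4]
    - [0,0,0,0,0,0,0.75]
    - [0,0,0,0,0,0,0.8]
    - [0,0,0,0,0,0,0.9]
    - [0,0,0,0,0,0,1]
    - [0,0,0,0,0,0,1]
    - [0,0,0,0,0,0,1]
  grip_force: 20

```text
time_s: 13.78
position: [0.5879, -0.1062, 0.0691]
tool_rot: [[-0.294, 0.906, 0.305], [0.634, 0.423, -0.647], [-0.715, 0.003, -0.699]]
ft_force: [-0.2, -0.0, -0.1]
grip_width: 0.0855
gripper_force: 0.0
```

Run:
```python
from pl import *
s=telemetry.observe();print(s["position"],s["ft_force"],s["grip_width"])
d=get_image("top");P=cloud(d);p,T=plq(P,d["frame"],s,.07);p=p[p[:,2]>.09];r=cv2.minAreaRect((p[:,:2]*1000).astype(np.float32));print(len(p),r,p.mean(0))
h=np.radians(-65);print("fingers mid in V rel plaque",(np.array(s["position"])-p.mean(0))@[-np.sin(h),np.cos(h),0])
d=get_image("side");cv2.imwrite("pics/rel.png",cv2.resize(d["frame"][160:240,280:380,::-1],(600,480),interpolation=cv2.INTER_CUBIC))
```

```text
[ 0.58785235 -0.1061606   0.0691059 ] [-0.21390545 -0.02234279 -0.07274339] 0.08546674898430635
147 ((581.8341674804688, -90.78074645996094), (58.78670120239258, 19.503467559814453), 24.678485870361328) [ 0.58117476 -0.09113735  0.09817689]
fingers mid in V rel plaque -0.00029714223878276447
```

View pics/rel.png

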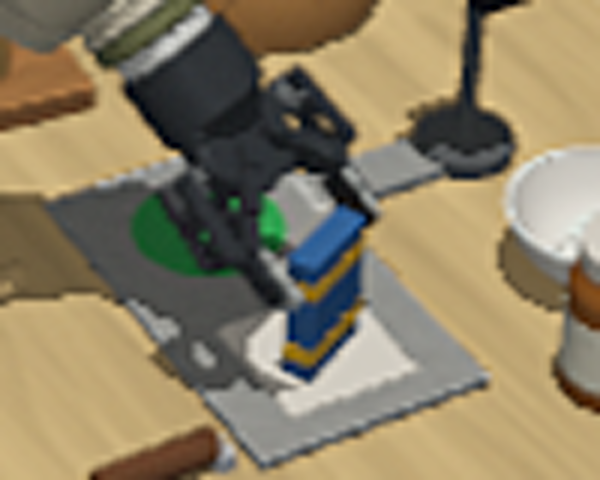

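The plaque stands upright on the white square, free between open fingers. Retreating.

Call:
apply_moves:
  series:
    - [0,0,-15,0,0,0,1]
    - [0,0,-30,0,0,0,1]
    - [0,0,-45,0,0,0,1]
    - [0,0,-45,0,0,0,1]
    - [0,0,0,0,0,0,1]

```text
time_s: 14.5
position: [0.5467, -0.0166, 0.1663]
tool_rot: [[-0.292, 0.905, 0.31], [0.634, 0.426, -0.646], [-0.716, 0.008, -0.698]]
ft_force: [0.7, -0.2, -0.1]
grip_width: 0.0854
gripper_force: 0.0
```

Run:
```python
from h import *
plan([.4076,.2848,.19],tool(-9,0),12)
```

```text
n 12 dist 332.8 turn [-21.8  42.2 -52.9]
[17.9, 0.2, -21.2] [-1.82, 3.52, -4.41]
[19.1, 2.3, -20.0] [-1.82, 3.52, -4.41]
[20.0, 4.4, -18.7] [-1.82, 3.52, -4.41]
[20.7, 6.6, -17.3] [-1.82, 3.52, -4.41]
[21.1, 8.7, -15.8] [-1.82, 3.52, -4.41]
[21.3, 10.8, -14.1] [-1.82, 3.52, -4.41]
[21.2, 12.9, -12.5] [-1.82, 3.52, -4.41]
[20.8, 14.8, -10.7] [-1.82, 3.52, -4.41]
[20.2, 16.7, -9.0] [-1.82, 3.52, -4.41]
[19.4, 18.5, -7.2] [-1.82, 3.52, -4.41]
[18.3, 20.2, -5.4] [-1.82, 3.52, -4.41]
[16.9, 21.7, -3.7] [-1.82, 3.52, -4.41]
```

Call:
apply_moves:
  series:
    - [18,0,-21,-1.8,3.5,-4.4,1]
    - [19,2,-20,-1.8,3.5,-4.4,1]
    - [20,4,-19,-1.8,3.5,-4.4,1]
    - [21,7,-17,-1.8,3.5,-4.4,1]
    - [21,9,-16,-1.8,3.5,-4.4,1]
    - [21,11,-14,-1.8,3.5,-4.4,1]
    - [21,13,-12,-1.8,3.5,-4.4,1]
    - [21,15,-11,-1.8,3.5,-4.4,1]
    - [20,17,-9,-1.8,3.5,-4.4,1]
    - [19,18,-7,-1.8,3.5,-4.4,1]
    - [18,20,-5,-1.8,3.5,-4.4,1]
    - [17,22,-4,-1.8,3.5,-4.4,1]

```text
time_s: 16.0
position: [0.4094, 0.2835, 0.186]
tool_rot: [[-0.987, 0.16, -0.006], [0.16, 0.987, -0.005], [0.005, -0.006, -1.0]]
ft_force: [-0.2, -0.4, 0.4]
grip_width: 0.0852
gripper_force: 0.0
```

Run:
```python
from h import *
print(telemetry.observe()["q"].round(1))
plan([.4076,.2848,.11],tool(-9,0))
d=get_image("top");P=cloud(d);g=d["frame"].astype(int)
m=(abs(P[...,0]-.581)<.05)&(abs(P[...,1]+.091)<.05)&(P[...,2]>.085);p=P[m];print("plaque top",len(p),p.mean(0).round(4),cv2.minAreaRect((p[:,:2]*1000).astype(np.float32)))
```

```text
[ 21.1  19.1  86.5  -0.1  74.7 -59.6]
n 2 dist 76.1 turn [-0.3 -0.3 -0.2]
[0.8, 0.7, 38.0] [-0.16, -0.15, -0.11]
[0.9, 0.6, 38.0] [-0.16, -0.15, -0.11]
plaque top 159 [ 0.5805 -0.0919  0.0975] ((581.25390625, -91.98399353027344), (59.424156188964844, 20.38286018371582), 25.34540557861328)
```

Call:
apply_moves:
  series:
    - [1,1,38,-0.2,-0.2,0,1]
    - [1,0,38,-0.1,-0.1,0,1]
    - [0,0,30,0,0,0,1]
    - [0,0,25,0,0,0,1]
    - [0,0,25,0,0,0,1]
    - [0,0,0,0,0,0,1]
    - [0,0,0,0,0,0,1]

```text
time_s: 16.92
position: [0.4086, 0.2839, 0.0311]
tool_rot: [[-0.987, 0.162, 0.004], [0.162, 0.987, -0.001], [-0.004, -0.001, -1.0]]
ft_force: [1.1, 0.3, 0.4]
grip_width: 0.0857
gripper_force: 0.0
```

Call:
apply_moves:
  series:
    - [0,0,0,0,0,0,0.75]
    - [0,0,0,0,0,0,0.5]
    - [0,0,0,0,0,0,0.4]
    - [0,0,0,0,0,0,0.4]
    - [0,0,0,0,0,0,0.4]
  grip_force: 30

```text
time_s: 17.55
position: [0.4087, 0.2842, 0.0316]
tool_rot: [[-0.987, 0.162, 0.005], [0.162, 0.987, -0.001], [-0.005, 0.0, -1.0]]
ft_force: [-0.4, -0.6, 6.7]
grip_width: 0.0619
gripper_force: 31.8
```

Call:
apply_moves:
  series:
    - [0,0,-5,0,0,0,0.4]
    - [0,0,-10,0,0,0,0.4]
    - [0,0,-15,0,0,0,0.4]
    - [0,0,-15,0,0,0,0.4]
    - [0,0,-10,0,0,0,0.4]
    - [0,0,-5,0,0,0,0.4]
    - [0,0,0,0,0,0,0.4]
    - [0,0,0,0,0,0,0.4]
    - [0,0,0,0,0,0,0.4]
    - [0,0,0,0,0,0,0.4]
  grip_force: 40

```text
time_s: 18.8
position: [0.4079, 0.2841, 0.0902]
tool_rot: [[-0.987, 0.162, 0.002], [0.162, 0.987, -0.001], [-0.002, -0.001, -1.0]]
ft_force: [-0.4, -0.7, -2.0]
grip_width: 0.0615
gripper_force: 43.8
```

Run:
```python
from h import *
L=[]
for i in range(8):
    s=telemetry.observe();L.append([*s["ft_force"],*s["joint_efforts"][1:3],s["joint_efforts"][4]])
    d=get_image("side")
print(s["time_s"],s["position"]);print(np.array(L).mean(0).round(3),np.array(L)[:,2].round(2))
P=cloud(d);m=(np.linalg.norm(P[...,:2]-np.array(s["position"])[:2],axis=-1)<.05)&(P[...,2]>.05)&(P[...,2]<.2);g=d["frame"].astype(int)
y=m&(g[...,0]>g[...,2]+50);print(y.sum(),np.percentile(P[y],[1,50,99],axis=0).round(3).tolist())
```

```text
19.15 [0.40802929 0.28413574 0.09044785]
[-7.6000e-02 -3.0200e-01 -1.4450e+00 -4.3006e+01 -1.7469e+01 -4.0000e-03] [-1.99 -0.94 -1.79 -1.89 -1.4  -1.86 -1.32 -0.37]
169 [[0.374, 0.251, 0.081], [0.386, 0.267, 0.115], [0.434, 0.312, 0.183]]
```

Call:
apply_moves:
  series:
    - [0,0,10,0,0,0,0.4]
    - [0,0,18,0,0,0,0.4]
    - [0,0,16,0,0,0,0.4]
    - [0,0,10,0,0,0,0.4]
    - [0,0,3,0,0,0,0.4]
    - [0,0,1,0,0,0,0.4]
    - [0,0,0,0,0,0,0.4]

```text
time_s: 20.08
position: [0.4084, 0.2841, 0.0328]
tool_rot: [[-0.987, 0.162, 0.003], [0.162, 0.987, -0.001], [-0.003, -0.0, -1.0]]
ft_force: [0.3, 0.1, -1.9]
grip_width: 0.0615
gripper_force: 43.8
```

Call:
apply_moves:
  series:
    - [0,0,1,0,0,0,0.4]
    - [0,0,0,0,0,0,0.4]

```text
time_s: 20.32
position: [0.4083, 0.2841, 0.0317]
tool_rot: [[-0.987, 0.162, 0.003], [0.162, 0.987, -0.001], [-0.003, -0.0, -1.0]]
ft_force: [-0.3, 0.5, 0.6]
grip_width: 0.0617
gripper_force: 43.8
```

Call:
apply_moves:
  series:
    - [0,0,0.4,0,0,0,0.4]
    - [0,0,0,0,0,0,0.4]
    - [0,0,0,0,0,0,0.76]
    - [0,0,0,0,0,0,0.82]
    - [0,0,0,0,0,0,0.9]
    - [0,0,0,0,0,0,1]
    - [0,0,0,0,0,0,1]
    - [0,0,0,0,0,0,1]
    - [0,0,-15,0,0,0,1]
    - [0,0,-40,0,0,0,1]
    - [0,0,-45,0,0,0,1]
    - [0,0,0,0,0,0,1]
  grip_force: 20

```text
time_s: 21.82
position: [0.4092, 0.2848, 0.1339]
tool_rot: [[-0.987, 0.162, 0.009], [0.162, 0.987, 0.001], [-0.008, 0.003, -1.0]]
ft_force: [-1.0, 0.4, -0.6]
grip_width: 0.085
gripper_force: 0.0
```

Run:
```python
from h import *
L=[]
for i in range(6):
    s=telemetry.observe();L.append(s["ft_force"][2]); d=get_image("side" if i else "top")
    if i==0:e=d
print(s["time_s"],"base",np.mean(L),np.array(L).round(2))
P=cloud(e);m=(abs(P[...,0]-.537)<.045)&(abs(P[...,1]-.264)<.045)&(P[...,2]>.076);p=P[m];print("tB",len(p),p.mean(0).round(4),cv2.minAreaRect((p[:,:2]*1000).astype(np.float32)))
P=cloud(d)
for n,x,y in(("tA side",.408,.284),("tB side",.537,.264)):
    m=(abs(P[...,0]-x)<.045)&(abs(P[...,1]-y)<.045)&(P[...,2]>.08)&(P[...,2]<.095);p=P[m];print(n,len(p),p.mean(0).round(4),p[:,2].std())
plan([.5368,.2643,.12],tool(-9,0))
```

```text
22.075 base 0.19666845318668205 [-0.62  0.17  0.18 -0.44  1.58  0.31]
tB 377 [0.536  0.2645 0.0863] ((535.8961181640625, 264.6311340332031), (60.04960250854492, 60.11421585083008), 55.45973205566406)
tA side 141 [0.4069 0.2799 0.0885] 0.0033800266222268455
tB side 128 [0.5365 0.2603 0.0885] 0.003343171959787751
n 3 dist 131.2 turn [-0.1  0.1 -0.3]
[-43.6, 0.5, 3.4] [-0.04, 0.02, -0.11]
[-43.6, 0.4, 3.4] [-0.04, 0.02, -0.11]
[-43.6, 0.3, 3.3] [-0.04, 0.02, -0.11]
```

Call:
apply_moves:
  series:
    - [-43.5,0.5,0,0,0,0,1]
    - [-43.5,0.5,3,0,0,0,1]
    - [-43.5,0,3,0,0,0,1]
    - [0,0,0,0,0,0,1]

```text
time_s: 22.62
position: [0.5388, 0.263, 0.1237]
tool_rot: [[-0.986, 0.164, 0.001], [0.164, 0.986, -0.002], [-0.002, -0.002, -1.0]]
ft_force: [0.2, 0.3, -0.7]
grip_width: 0.0852
gripper_force: 0.0
```

Run:
```python
from h import *
plan([.5368,.2643,.031],tool(-9,0))
```

```text
n 2 dist 92.7 turn [-0.1  0.1 -0.4]
[1.2, 0.5, 46.3] [-0.04, 0.05, -0.22]
[1.1, 0.5, 46.3] [-0.04, 0.05, -0.22]
```

Call:
apply_moves:
  series:
    - [2,1,25,0,0,0,1]
    - [0,0,35,0,0,0,1]
    - [0,0,32,0,0,0,1]
    - [0,0,0,0,0,0,1]
    - [0,0,0,0,0,0,0.75]
    - [0,0,0,0,0,0,0.5]
    - [0,0,0,0,0,0,0.4]
    - [0,0,0,0,0,0,0.4]
    - [0,0,0,0,0,0,0.4]
  grip_force: 40

```text
time_s: 23.75
position: [0.5358, 0.2654, 0.0352]
tool_rot: [[-0.987, 0.162, 0.005], [0.162, 0.987, -0.001], [-0.005, 0.0, -1.0]]
ft_force: [-2.6, -0.4, 7.0]
grip_width: 0.0611
gripper_force: 44.3
```

Call:
apply_moves:
  series:
    - [0,0,-5,0,0,0,0.4]
    - [0,0,-10,0,0,0,0.4]
    - [0,0,-15,0,0,0,0.4]
    - [0,0,-15,0,0,0,0.4]
    - [0,0,-10,0,0,0,0.4]
    - [0,0,-5,0,0,0,0.4]
    - [0,0,0,0,0,0,0.4]
    - [0,0,0,0,0,0,0.4]
    - [0,0,0,0,0,0,0.4]
    - [0,0,0,0,0,0,0.4]

```text
time_s: 25.0
position: [0.535, 0.2653, 0.0931]
tool_rot: [[-0.987, 0.162, 0.002], [0.162, 0.987, -0.001], [-0.002, -0.001, -1.0]]
ft_force: [-0.2, 0.6, -1.8]
grip_width: 0.0615
gripper_force: 44.1
```

Run:
```python
from h import *
L=[]
for i in range(10):
    s=telemetry.observe();L.append([*s["ft_force"],*s["joint_efforts"][1:3],s["joint_efforts"][4]])
    d=get_image("side" if i else "top")
    if i==0:e=d
print(s["time_s"],s["position"]);print(np.array(L).mean(0).round(3),np.array(L)[:,2].round(2))
```

```text
25.45 [0.53517389 0.26527387 0.09341285]
[ 6.4000e-02  2.2000e-02 -2.3590e+00 -5.3349e+01 -2.0324e+01 -8.0000e-03] [-1.76 -2.26 -2.89 -2.18 -3.08 -2.52 -1.53 -2.32 -3.08 -1.99]
```

B weighs about 2.4 N and A about 1.45 N, so B is the heavier; it is carried to the disc.

Run:
```python
from h import *
plan([.5888,.0444,.1422],tool(-9,0),8)
```

```text
n 8 dist 232.5 turn [-0.   0.2 -0.3]
[-11.1, -26.2, -6.0] [-0.01, 0.02, -0.04]
[-11.1, -26.2, -6.1] [-0.01, 0.02, -0.04]
[-11.1, -26.2, -6.1] [-0.01, 0.02, -0.04]
[-11.0, -26.2, -6.1] [-0.01, 0.02, -0.04]
[-11.0, -26.2, -6.1] [-0.01, 0.02, -0.04]
[-11.0, -26.2, -6.1] [-0.01, 0.02, -0.04]
[-11.0, -26.2, -6.1] [-0.01, 0.02, -0.04]
[-11.0, -26.2, -6.1] [-0.01, 0.02, -0.04]
```

Call:
apply_moves:
  series:
    - [0,0,-10,0,0,0,0.4]
    - [-5,-12,-10,0,0,0,0.4]
    - [-11,-26,-6,0,0,0,0.4]
    - [-12,-30,-6,0,0,0,0.4]
    - [-14,-34,-6,0,0,0,0.4]
    - [-14,-34,-4,0,0,0,0.4]
    - [-12,-30,-4,0,0,0,0.4]
    - [-11,-26,-2,0,0,0,0.4]
    - [-6,-12,-1,0,0,0,0.4]
    - [-3,-6,0,0,0,0,0.4]
    - [0,0,0,0,0,0,0.4]
    - [0,0,0,0,0,0,0.4]

```text
time_s: 27.0
position: [0.5876, 0.0447, 0.1428]
tool_rot: [[-0.987, 0.161, 0.002], [0.161, 0.987, -0.001], [-0.003, -0.001, -1.0]]
ft_force: [-0.5, 0.2, -2.1]
grip_width: 0.0617
gripper_force: 44.2
```

```bash
cat > fin.py <<'E'
from h import *
L=[]
for n in("top","side","side"):
    s=telemetry.observe();L.append(s["ft_force"][2]);d=get_image(n);P=cloud(d);g=d["frame"].astype(int);x,y,z=s["position"]
    near=(np.hypot(P[...,0]-x,P[...,1]-y)<.045)
    iv=near&(P[...,2]>.17)&(P[...,2]<.21)&(g.min(-1)>110)   # ivory disc
    go=near&(P[...,2]>.12)&(P[...,2]<.21)&(g[...,0]>g[...,2]+40)
    for nm,m in(("ivory",iv),("gold",go)):
        p=P[m]
        if len(p)>8: print(n,nm,len(p),np.percentile(p,[2,50,98],axis=0).round(4).tolist())
    if n=="top":e=d
print(L,s["position"],s["tool_rot"][:,2],s["time_s"],s["grip_width"])
plan([.5888,.0444,.1422],tool(-9,0),1)
f=lambda i,u,v:cv2.resize(i["frame"][v-40:v+40,u-40:u+40,::-1],(400,400),interpolation=cv2.INTER_CUBIC)
cv2.imwrite("pics/fin.png",np.hstack([f(e,310,170),f(d,325,180)]))
E
python3 fin.py
```

```text
top gold 55 [[0.5582, 0.0333, 0.1623], [0.5614, 0.0464, 0.191], [0.567, 0.065, 0.1977]]
side gold 180 [[0.5566, 0.0136, 0.1298], [0.5671, 0.0302, 0.1617], [0.6111, 0.0645, 0.1995]]
side gold 180 [[0.5578, 0.0129, 0.1331], [0.5663, 0.0296, 0.1632], [0.6093, 0.0693, 0.1979]]
[np.float64(-2.149810485904243), np.float64(-2.3514323407366313), np.float64(-2.0734554485145553)] [0.58765177 0.04459548 0.14277617] [ 0.00242246 -0.00115477 -0.9999964 ] 27.1 0.06180903556254476
n 1 dist 1.3 turn [-0.   0.2 -0.3]
[-1.1, 0.1, 0.6] [-0.05, 0.15, -0.27]
```

View pics/fin.png

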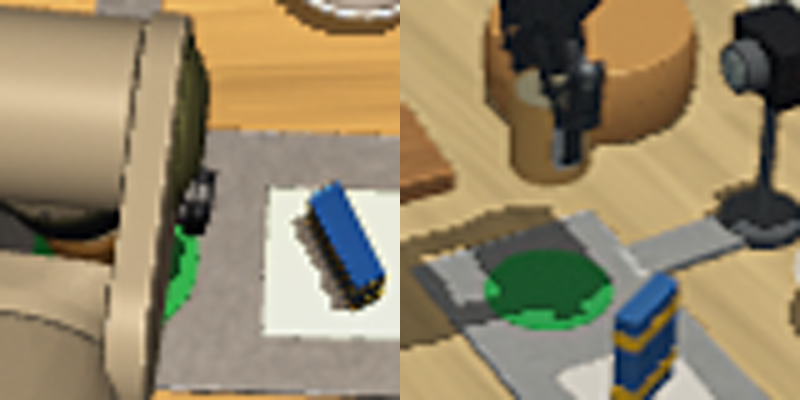

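The final picture shows tomme B hanging level over the green disc, and the plaque standing on the white square. One small correction, then hand in.

Call:
apply_moves:
  series:
    - [-1,0,0.5,0,0,0,0.4]
    - [0,0,0,0,0,0,0.4]
    - [0,0,0,0,0,0,0.4]
    - [0,0,0,0,0,0,0.4]

```text
time_s: 27.65
position: [0.5888, 0.0437, 0.1423]
tool_rot: [[-0.987, 0.162, 0.003], [0.162, 0.987, -0.001], [-0.003, -0.001, -1.0]]
ft_force: [-0.6, -0.1, -2.6]
grip_width: 0.0619
gripper_force: 44.2
```

Run:
```python
from h import *
s=telemetry.observe();print(s["position"],s["qvel"].round(2),s["grip_width"],s["time_s"])
print(env.close_job())
```

```text
[0.58882099 0.04369603 0.14232383] [ 0.    0.01 -0.03  0.   -0.02  0.  ] 0.06185094416939824 27.65
the job is handed in; nothing more can be done
None
```

The job is handed in at 27.65 s: the plaque stands on the white square, tomme A (lighter, about 1.5 N on the wrist) is back on the board, and tomme B (heavier, about 2.4 N) is held still and level over the green disc with its middle at about 160 mm; no verdict came back.

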